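# Press a label holder home under the lip of a display base

### The arm

A 6-joint arm with a two-finger parallel gripper is mounted at the origin on the work surface. World frame = base frame: x ahead of the robot, y to its left, z up, the work surface at z = 0. Lengths are in m, angles in rad, forces in N, time in s.
With the tool pointing down it reaches from about 0.425 to 0.95 m from the base axis. Payload 3.5 kg.
Tool frame: the origin (TCP) lies at the very end of the fingers, on their centre line; the grasp point (between the pads) lies 19 mm behind it; z points along the fingers, y is the line along which they close (so a half turn about z gives the same grasp; the last joint's range is limited). The gripper opens to 85 mm and grips with 20 to 120 N. Pads are 22 mm wide; open, the fingers measure 114 mm over their backs; the gripper's body (76 mm by 85 mm) begins 54 mm behind the grasp point. The pads swing forward as they close: fully open they stand 13 mm farther back than shut.
Start: joints at [1.117, 0.286, 1.577, -0, 1.279, -0.15], TCP at [0.202, 0.644, 0.231] pointing down, gripper open.
Joint ranges: [-2.77, 2.77], [-0.9, 2.22], [0.21, 2.48], [-1.53, 4.67], [0.24, 2.81], [-2.84, 2.84]. Speed limits (rad/s): [2.79, 2.79, 3.14, 3.14, 3.14, 3.14].

### API

Orientations are given as a unit quaternion [x, y, z, w].
In Python, from plant import ctrl gives the robot as it stands.
- The arm moves only by the tool carry_out, never from a script. Its argument "deltas" is one flat list of numbers, 6 for each row, row after row: the shift along the tool's x, y, z in m, then the turn, a rotation vector about the tool's x, y, z in rad. A call has 1 to 5 rows; each row is the pose to reach, as a shift and turn from the pose commanded when the call began, along the tool's axes at that moment; what a row does not reach only later rows make up. A row lasts 1/8 s, in which the tool goes at most 62.5 mm and 10.7 degrees, less where a joint would pass 70% of its speed; a pose out of reach is approached as far as the arm can. A call with a gripper value outside its range is refused whole. "grip" is the opening in per cent of the stroke, from 0 (shut) to 100 (fully open), set as the call begins (left out, the last holds). The fingers move at their own pace and stop on an object; "grip_force" is the grip in N (left out, the last holds). Time passes only in rows, so rows that repeat a pose let the fingers close. It gives the time, the measured TCP pose, the force, the opening and the grip force at its end, in the units of the state.
- ctrl.get_state(): the state, without advancing time (a new reading comes with each control period).
- ctrl.read_camera(name): name is "scene" or "side" or "wrist"; returns (picture, depth): 384x512x3 uint8, red, green, blue; 384x512 float32, m along the optical axis (not along the pixel's ray), 0 where there is no reading.
- ctrl.camera_model(name): a dict with "intrinsics" (3x3 intrinsics, pixels), "k1" (the pictures are not rectified: a ray, as slopes to the right and down, at radius r is drawn at 1 + k1 r^2 times it, then the intrinsics apply), "extrinsics" (4x4, takes a point from world to camera coordinates); the wrist camera has in their place "hand_eye" (4x4, takes a point from camera to tool coordinates, whose origin is the TCP and whose axes are the flange's). Camera axes: x right, y down, z forward; pixel columns grow to the right and rows downward; lengths in m; the calibration is good to about 2 mm. A picture is of the moment at which its call begins: read the wrist's pose just before it. camera_model takes no time and is no camera call.
- ctrl.sign_off(): hands the job in; it is judged then, once.
Trained networks look in the newest picture that a camera, given by its name, has taken for a name from the list of things; names that differ only in an ending like _2 or _b are one class to them, and where a whole thing is asked for, a point or a joint stands for the part that bears it (a point fixed in the world has none). Each returns a list of dicts, best first, with "score" (0 to 1); they miss things now and then, are a little off and sometimes report something else, mostly with a low value. They report only what shows in the picture. A call takes as long as a camera call. They do not tell look-alikes from the thing itself.
- ctrl.find_in(camera, query): "uv" ([column, row] in pixels, amid what is visible of it).
The state is a dict: "time": time; "qpos": joint angles; "dq": joint speeds; "joint_efforts": joint torques, N m; "eef_pos": TCP position; "tcp_rot": TCP orientation; "contact_force": force on the tool from outside, world axes, zero at the start; "wrist_torque": the same for the moment, N m; "opening": opening from 0.0 (shut) to 1.0 (fully open); "finger_force": force on a finger pad.
Only numpy, scipy, OpenCV 4.12 (cv2) and the standard library are available. Lean on these libraries where they do the work, as an engineer would, in place of code of your own. Each camera call takes 0.05 s, during which the arm holds its last target. There are 200 camera calls.

### The job

Two label holders stand on the conservator's bench: take the narrower one and slide its tongue in behind the lip of the wooden display base, through the slot in the middle of its front. By feel, push it in against the springy strip hidden inside until its foot sits flush against the lip along its whole width, firmly but without forcing it. Finish while still holding it pressed home, for it springs back if let go, and leave the wider holder, the jar and the brush where they are.

Things in the scene. Friction and masses are not known exactly. Their poses are not given: they have to be found in the camera images.
- holder: Narrower label holder, loose, 100-190 g. Wooden foot 64 mm wide (y), 18 high, x -15 to 45; on it an upright aluminium plate 8 thick (x -4 to 4), 64 wide, z 18 to 78, white card on its -x face: grip it fore and aft at about z 45. Flat tongue, 44 wide, 6 thick, on the bench ahead of the foot (x 45 to 85). Origin: underside, below the plate; x along the tongue, y along the plate, z up.
- tongue_tip (a point): Middle of the holder's tongue end, 85 mm ahead of the holder's origin, 3 mm above its underside.
- shoulder_left (a point): On the foot's flat front face (the shoulder that meets the lip), 45 mm ahead of the holder's origin, 30 mm to +y, 14 mm above its underside.
- shoulder_right (a point): The same, 30 mm to -y.
- wide_holder: The wider label holder, loose, to be left alone: the same make and profile, but foot and plate 100 mm wide and tongue 84 mm wide, too wide for the slot. Origin and axes as for the narrower one. The two may stand in either place.
- base: Wooden display base screwed to the bench, 150 mm deep (x 0 to 150), 200 wide (y -100 to 100), 46 high, a plaster statuette 142 tall on its far left corner (x 112, y 60). Its front, with the slot, faces the robot. Origin: on the bench at the middle of the front face; x points into the base, y along the front, z up.
- lip (a point): Middle of the base's front at bench height (= base origin and axes). Here is the slot: 56 mm wide, 10 high, from the bench up; above it the lip, z 10 to 46, in the plane of the front face, metal-faced over the slot's width. 28 mm inside, a sprung strip yields along x: about 4 N at first, 8.5 N with the tongue 40 mm in, where the foot meets the front face and stops.
- jar: Closed glass jar, 64 mm across, 85 mm high, loose; leave alone. Origin: centre of the underside.
- brush: Brush 180 mm long lying on the bench, loose; leave alone. Origin: underside, near the middle; x along it.
Not all that is in view belongs to the job. What is shaped like the holder but green or purple is not meant.

How it is judged:
On the way:
1. the narrower holder's tongue is in the slot, at least 8 mm behind the front of the lip (x of tongue_tip in the frame of lip above 0.008 m and z of tongue_tip in the frame of lip below 0.0105 m and y of tongue_tip in the frame of lip between -0.015 and 0.015 m), for 0.1 s.
At the end, for the whole second after the job is handed in: Tongue in the slot, both ends of the foot's front within 4 mm of the base's front, holder upright within 7 degrees and still, robot touching it with over 2 N, it pressing on the base with over 3 N; wide holder, jar and brush within 30 mm of their start (x of each of shoulder_left, shoulder_right in the frame of lip above -0.004 m and z of tongue_tip in the frame of lip below 0.0105 m and y of tongue_tip in the frame of lip between -0.015 and 0.015 m and x of tongue_tip in the frame of lip above 0.034 m and angle between holder's own z axis and vertical below 0.12 rad and linear speed of holder below 0.02 m/s and contact force between any of the fingers, the arm and holder above 2 N and contact force between holder and base above 3 N and distance of each of wide_holder, jar, brush from where it was at the start of the episode below 0.03 m); the arm keeps its last pose, push and grip.
It fails at once if the holder is forced against the base with more than 60 N (contact force between holder and base above 60 N).
It fails at once if the wider holder is moved more than 30 mm (distance of wide_holder from where it was at the start of the episode above 0.03 m).
It fails at once if the jar is moved more than 30 mm (distance of jar from where it was at the start of the episode above 0.03 m).
It fails at once if the brush is moved more than 30 mm (distance of brush from where it was at the start of the episode above 0.03 m).
It also fails if it takes over 38 s, if anything falls off the work surface, if the arm or the gripper's body presses on something with over 40 N, if the wrist force passes 120 N, or if a joint passes its speed limit or range.

## Working session

There is one attempt and no reset: what is moved stays moved. The work goes in short steps, Python scripts to look and compute and a tool call to move; the robot and the scene stay as the last step left them, time stands still between calls to the robot, and variables do not carry over. Pictures are saved under pics/ and viewed, at most 10 in all, crops included, and the job is handed in when it is done.

Besides the shell and the picture viewer there is one more tool, called after "Call:" in YAML: its name, and indented under it one key for each argument. carry_out: Moves the arm, as the interface text tells. Its arguments: {"type":"object","properties":{"deltas":{"type":"array"},"grip":{"type":"number"},"grip_force":{"type":"number"}},"required":["deltas"]}

```bash
mkdir -p pics
cat > h.py <<'E'
import numpy as np, cv2
from plant import ctrl
from scipy.spatial.transform import Rotation as R
def snap(n,f=None):
    s=ctrl.get_state(); im,d=ctrl.read_camera(n)
    if f: cv2.imwrite('pics/'+f,im[:,:,::-1])
    return s,im,d
def cam2world(n,s):
    m=ctrl.camera_model(n)
    if n!='wrist': return np.linalg.inv(np.array(m['extrinsics']))
    T=np.eye(4);T[:3,:3]=R.from_quat(s['tcp_rot']).as_matrix();T[:3,3]=s['eef_pos']
    return T@np.array(m['hand_eye'])
def cloud(n,s,d):
    m=ctrl.camera_model(n);K=np.array(m['intrinsics'])
    v,u=np.mgrid[:384,:512]
    p=cv2.undistortPoints(np.stack([u,v],-1).reshape(-1,1,2).astype(float),K,np.array([m['k1'],0,0,0.])).reshape(384,512,2)
    P=np.dstack([p[...,0]*d,p[...,1]*d,d]); T=cam2world(n,s)
    P=P@T[:3,:3].T+T[:3,3]; P[d==0]=np.nan
    return P
E
python3 - <<'E'
from h import *
s=ctrl.get_state();print(s)
ims=[]
for n in ['scene','side']:
    s,im,d=snap(n); P=cloud(n,s,d); ims.append(im); np.savez('pics/'+n,im=im,P=P)
    for q in ['holder','wide_holder','base','lip','jar','brush']:
        for r in ctrl.find_in(n,q)[:4]:
            u,v=map(int,r['uv']); print(n,q,r['score'],u,v,np.round(P[v,u],3))
im=np.vstack(ims)[:,:,::-1]
cv2.imwrite('pics/a.png',ims[0][:,:,::-1]);cv2.imwrite('pics/b.png',ims[1][:,:,::-1])
E
```

```text
{'time': 0.0, 'qpos': array([ 1.11701739e+00,  2.87182343e-01,  1.57816035e+00, -3.55948824e-05,
        1.27857397e+00, -1.50017893e-01]), 'dq': array([-0.00010559,  0.00055509,  0.00091586,  0.00015229,  0.00241254,
       -0.00118823]), 'joint_efforts': array([ 5.63388312e-04, -4.05997288e+01, -2.92617667e+01, -1.49749030e-04,
        6.04251181e-03, -2.24301226e-05]), 'eef_pos': array([0.20160567, 0.64351389, 0.22994506]), 'tcp_rot': array([ 1.51292083e-01,  9.88488419e-01, -1.11451576e-03, -3.29235778e-04]), 'contact_force': array([-0.26695856, -0.58103338,  0.05929463]), 'wrist_torque': array([ 0.00022729, -0.00190636,  0.03122769]), 'finger_force': 0.0, 'opening': 1.004631108292451}
scene holder 0.78 230 141 [ 0.544 -0.355  0.018]
scene holder 0.66 242 118 [ 0.43 -0.5   0.02]
scene holder 0.58 274 138 [ 0.399 -0.275  0.04 ]
scene holder 0.3 253 237 [0.722 0.229 0.111]
scene wide_holder 0.82 268 162 [ 0.475 -0.172  0.016]
scene base 0.74 251 240 [0.725 0.224 0.097]
scene lip 0.69 249 237 [0.733 0.228 0.114]
scene jar 0.72 186 168 [ 0.768 -0.185  0.066]
scene jar 0.49 229 139 [ 0.544 -0.365  0.021]
scene brush 0.9 387 282 [0.441 0.438 0.021]
side holder 0.7 273 298 [ 0.402 -0.308  0.018]
side holder 0.66 336 280 [ 0.518 -0.387  0.07 ]
side holder 0.59 344 349 [ 0.411 -0.501  0.071]
side wide_holder 0.73 260 244 [ 0.456 -0.198  0.067]
side wide_holder 0.39 335 281 [ 0.52  -0.384  0.062]
side base 0.98 245 154 [0.675 0.136 0.045]
side lip 0.58 245 153 [0.678 0.139 0.046]
side jar 0.61 342 202 [ 0.731 -0.224  0.06 ]
side brush 0.66 132 152 [0.409 0.416 0.017]
```

View pics/a.png

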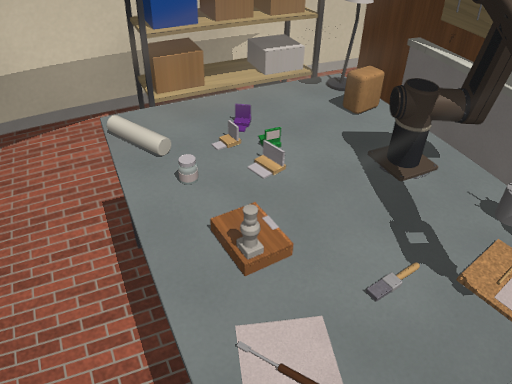

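View pics/b.png

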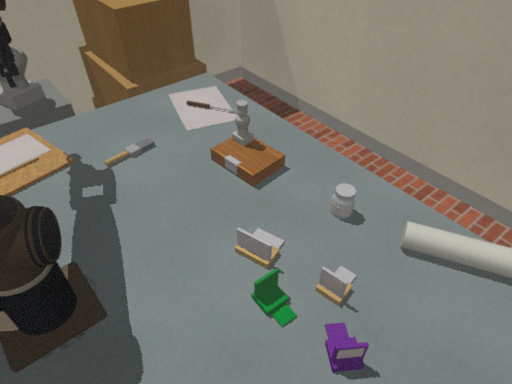

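Candidates are wooden/grey A at side (336,284), scene (230,137), and B at side (258,246), scene (268,160). The green (270,295) and purple (345,350) ones are look-alikes. A looks narrower. I'll confirm that with a crop and the measured plate widths, and fit the poses.

```bash
cat > m.py <<'E'
from h import *
def rect(Q):
    (c,sz,a)=cv2.minAreaRect(Q.astype(np.float32)); return np.round(c,4),np.round(sz,4),round(a,1)
if __name__=='__main__':
    for n in ['scene','side']:
        P=np.load(f'pics/{n}.npz')['P'].reshape(-1,3);P=P[~np.isnan(P[:,0])]
        for nm,c in dict(A=(.53,-.37),B=(.465,-.185)).items():
            near=np.hypot(*(P[:,:2]-c).T)<.085
            for z0,z1 in [(.003,.01),(.012,.022),(.03,.085),(.072,.085)]:
                Q=P[near&(P[:,2]>z0)&(P[:,2]<z1)][:,:2]
                if len(Q)>8: print(n,nm,z0,z1,len(Q),*rect(Q))
        Q=P[(np.hypot(P[:,0]-.7,P[:,1]-.15)<.2)&(P[:,2]>.038)&(P[:,2]<.052)][:,:2]
        print(n,'base',len(Q),*rect(Q),np.round(cv2.boxPoints(cv2.minAreaRect(Q.astype(np.float32))),3).tolist())
E
python3 m.py; python3 -c "
import cv2;a=cv2.imread('pics/b.png')[220:380,225:385];cv2.imwrite('pics/c.png',cv2.resize(a,None,fx=3.6,fy=3.6,interpolation=3))"
```

```text
scene A 0.003 0.01 157 [ 0.529 -0.371] [0.1648 0.1569] 41.1
scene A 0.012 0.022 136 [ 0.5386 -0.3716] [0.0618 0.071 ] 14.0
scene A 0.03 0.085 141 [ 0.524  -0.3741] [0.0115 0.0691] 11.1
scene A 0.072 0.085 36 [ 0.5236 -0.3745] [0.0103 0.0656] 10.8
scene B 0.003 0.01 225 [ 0.4698 -0.1776] [0.1514 0.1658] 54.7
scene B 0.012 0.022 253 [ 0.4743 -0.1654] [0.0621 0.1055] 23.7
scene B 0.03 0.085 289 [ 0.4558 -0.1723] [0.0134 0.1029] 18.2
scene B 0.072 0.085 70 [ 0.4554 -0.1719] [0.0126 0.0987] 18.1
scene base 1975 [0.6896 0.1435] [0.1532 0.2059] 5.7 [[0.6029999852180481, 0.23800000548362732], [0.6240000128746033, 0.03400000184774399], [0.7760000228881836, 0.04899999871850014], [0.7559999823570251, 0.2529999911785126]]
side A 0.003 0.01 256 [ 0.5458 -0.367 ] [0.1102 0.1425] 59.4
side A 0.012 0.022 239 [ 0.5358 -0.3747] [0.0625 0.0663] 10.4
side A 0.03 0.085 439 [ 0.5211 -0.3775] [0.0121 0.0653] 10.6
side A 0.072 0.085 131 [ 0.5214 -0.3779] [0.0114 0.0644] 9.8
side B 0.003 0.01 331 [ 0.4627 -0.1782] [0.158 0.103] 12.5
side B 0.012 0.022 280 [ 0.4677 -0.172 ] [0.062  0.1005] 17.0
side B 0.03 0.085 513 [ 0.4527 -0.1768] [0.0115 0.0997] 17.9
side B 0.072 0.085 138 [ 0.4528 -0.177 ] [0.0115 0.0988] 17.9
side base 1616 [0.6884 0.1428] [0.155  0.2053] 5.6 [[0.6010000109672546, 0.2370000034570694], [0.6209999918937683, 0.032999999821186066], [0.7760000228881836, 0.04800000041723251], [0.7559999823570251, 0.2529999911785126]]
```

View pics/c.png

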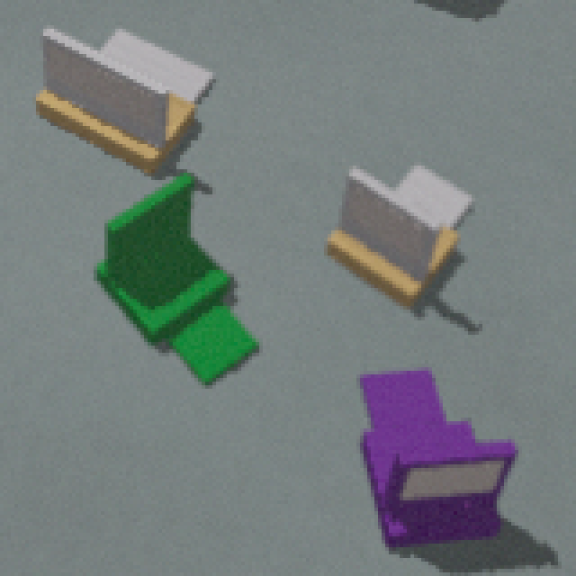

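A at crop (400,240) has a foot about as long as it is deep and a plate of about 65 mm. B at crop (110,105) measures about 100 mm. So A is the narrower holder: origin about (0.522,-0.376), yaw 10.5°. The base's lip is at about (0.614,0.136), yaw 5.7°. I'll move around via the front.

```bash
cat > d.py <<'E'
import sys
from h import *
# usage: d.py x y z yangle_deg  -> row from the measured pose, in tool axes
x,y,z,a=map(float,sys.argv[1:5]); s=ctrl.get_state()
Rc=R.from_quat(s['tcp_rot']); ya=np.radians(a)
Y=np.array([np.cos(ya),np.sin(ya),0]);Z=np.array([0,0,-1.]);X=np.cross(Y,Z)
Rt=R.from_matrix(np.stack([X,Y,Z],1))
t=Rc.inv().apply(np.array([x,y,z])-s['eef_pos']); w=(Rc.inv()*Rt).as_rotvec()
print(round(s['time'],2),np.round(t,4).tolist(),np.round(w,4).tolist(),np.round(s['contact_force'],1),round(s['opening'],3),np.round(s['eef_pos'],4))
E
python3 d.py .55 .1 .23 10.5
```

```text
0.7 [-0.4949, -0.4151, 0.0014] [0.0001, -0.0, 1.0838] [-0.1  0.2 -0.4] 1.0 [0.2019 0.6441 0.2314]
```

Call:
carry_out:
  deltas: [-0.495,-0.415,0,0,0,1.08,-0.495,-0.415,0,0,0,1.08,-0.495,-0.415,0,0,0,1.08,-0.495,-0.415,0,0,0,1.08,-0.495,-0.415,0,0,0,1.08]
  grip: 100

```text
time: 1.32
eef_pos: [0.3712, 0.3792, 0.2317]
tcp_rot: [0.584, 0.812, 0.001, 0.0]
contact_force: [1.2, -0.4, 0.7]
opening: 1.002
finger_force: 0.0
```

```bash
python3 d.py .55 .1 .23 10.5;python3 d.py .522 -.376 .20 10.5
```

```text
1.32 [-0.3216, 0.0807, 0.0018] [0.0011, -0.0003, 0.1404] [ 1.2 -0.4  0.7] 1.002 [0.3712 0.3792 0.2317]
1.32 [-0.764, -0.0972, 0.0315] [0.0011, -0.0003, 0.1404] [ 1.2 -0.4  0.7] 1.002 [0.3712 0.3792 0.2317]
```

Call:
carry_out:
  deltas: [-0.322,0.08,0,0,0,0.14,-0.322,0.08,0,0,0,0.14,-0.322,0.08,0,0,0,0.14,-0.322,0.08,0,0,0,0.14,-0.322,0.08,0,0,0,0.14]

```text
time: 1.95
eef_pos: [0.5407, 0.1164, 0.2318]
tcp_rot: [0.637, 0.771, 0.0, 0.0]
contact_force: [0.4, 0.9, 0.5]
opening: 0.999
finger_force: 0.0
```

```bash
python3 d.py .522 -.376 .20 10.5
```

```text
1.95 [-0.4801, -0.1111, 0.0317] [0.0012, -0.0001, 0.006] [0.4 0.9 0.5] 0.999 [0.5407 0.1164 0.2318]
```

Call:
carry_out:
  deltas: [-0.48,-0.111,0.03,0.001,0,0.006,-0.48,-0.111,0.03,0.001,0,0.006,-0.48,-0.111,0.03,0.001,0,0.006,-0.48,-0.111,0.03,0.001,0,0.006,-0.48,-0.111,0.03,0.001,0,0.006]

```text
time: 2.58
eef_pos: [0.5277, -0.1954, 0.2127]
tcp_rot: [0.639, 0.769, -0.0, 0.0]
contact_force: [0.9, 0.1, -0.0]
opening: 1.002
finger_force: 0.0
```

```bash
python3 d.py .522 -.376 .20 10.5
```

```text
2.58 [-0.1765, -0.0386, 0.0128] [-0.0, 0.0006, 0.0001] [ 0.9  0.1 -0. ] 1.002 [ 0.5277 -0.1954  0.2127]
```

Call:
carry_out:
  deltas: [-0.177,-0.039,0.013,0,0,0,-0.177,-0.039,0.013,0,0,0,-0.177,-0.039,0.013,0,0,0,-0.177,-0.039,0.013,0,0,0,-0.177,-0.039,0.013,0,0,0]

```text
time: 3.2
eef_pos: [0.5218, -0.3743, 0.1991]
tcp_rot: [0.64, 0.769, -0.0, -0.001]
contact_force: [0.6, 0.3, -0.4]
opening: 0.997
finger_force: 0.0
```

```bash
python3 - <<'E'
from h import *
from m import rect
s,im,d=snap('wrist','d.png'); P=cloud('wrist',s,d).reshape(-1,3);P=P[~np.isnan(P[:,0])]
near=np.hypot(P[:,0]-.53,P[:,1]+.37)<.085
for z0,z1 in [(.012,.022),(.03,.085),(.072,.085)]:
    Q=P[near&(P[:,2]>z0)&(P[:,2]<z1)][:,:2]
    if len(Q)>8: print(z0,len(Q),*rect(Q))
E
python3 d.py .522 -.376 .026 10.5
```

```text
0.012 3295 [ 0.5381 -0.3741] [0.0593 0.0644] 9.9
0.03 872 [ 0.5226 -0.3764] [0.0086 0.0638] 9.7
0.072 783 [ 0.5231 -0.3764] [0.0079 0.0637] 10.3
3.25 [-0.0025, -0.0003, 0.1733] [-0.001, -0.0006, 0.0009] [-0.4  0.2 -0.5] 0.998 [ 0.522  -0.3736  0.1993]
```

View pics/d.png

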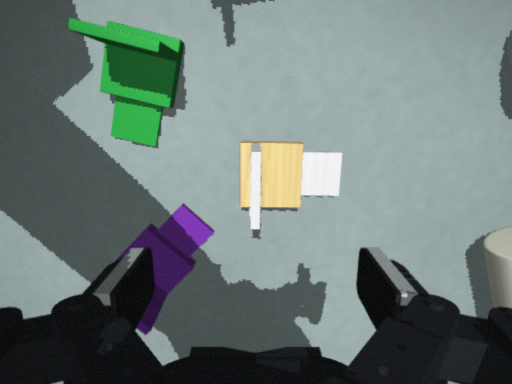

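The wrist view shows the holder's plate at (255,185) between the fingers, with the tongue to the right at (322,174). Refined pose is (0.523,-0.3764), yaw 10°. I'll descend on it.

Call:
carry_out:
  deltas: [-0.002,0,0.06,0,0,0.008,-0.002,0,0.12,0,0,0.008,-0.002,0,0.15,0,0,0.008,-0.002,0,0.172,0,0,0.008,-0.002,0,0.172,0,0,0.008]

```text
time: 3.88
eef_pos: [0.5218, -0.375, 0.0262]
tcp_rot: [0.642, 0.767, -0.0, -0.002]
contact_force: [-0.4, -0.1, 0.6]
opening: 1.0
finger_force: 0.0
```

```bash
python3 d.py .523 -.3764 .026 10
```

```text
3.88 [-0.0016, 0.0009, 0.0001] [-0.0026, -0.0023, 0.0023] [-0.4 -0.1  0.6] 1.0 [ 0.5218 -0.375   0.0262]
```

Call:
carry_out:
  deltas: [-0.001,0.001,0,-0.002,-0.002,0,-0.001,0.001,0,-0.002,-0.002,0,-0.001,0.001,0,-0.002,-0.002,0,-0.001,0.001,0,-0.002,-0.002,0,-0.001,0.001,0,-0.002,-0.002,0]
  grip: 0
  grip_force: 70

```text
time: 4.5
eef_pos: [0.5236, -0.3778, 0.028]
tcp_rot: [0.642, 0.766, -0.0, 0.002]
contact_force: [-0.1, 0.3, 1.0]
opening: 0.085
finger_force: 68.6
```

Call:
carry_out:
  deltas: [0,0,0,0,0,0,0,0,0,0,0,0,0,0,0,0,0,0,0,0,0,0,0,0]

```text
time: 5.0
eef_pos: [0.5236, -0.3778, 0.028]
tcp_rot: [0.642, 0.766, -0.0, 0.002]
contact_force: [-0.2, 0.0, 5.6]
opening: 0.088
finger_force: 69.0
```

Gripped (opening about 7.5 mm). Lifting now.

Call:
carry_out:
  deltas: [0,0,-0.02,0,0,0,0,0,-0.06,0,0,0,0,0,-0.11,0,0,0,0,0,-0.12,0,0,0]

```text
time: 5.5
eef_pos: [0.5248, -0.3786, 0.1523]
tcp_rot: [0.642, 0.766, -0.0, 0.005]
contact_force: [-0.1, -0.2, -1.6]
opening: 0.086
finger_force: 68.5
```

```bash
python3 d.py .50 .124 .15 5.7
```

```text
5.5 [0.4992, 0.0634, -0.0015] [0.006, 0.0081, 0.0762] [-0.1 -0.2 -1.6] 0.086 [ 0.5248 -0.3786  0.1523]
```

Call:
carry_out:
  deltas: [0.5,0.063,0,0.006,0.008,0.076,0.5,0.063,0,0.006,0.008,0.076,0.5,0.063,0,0.006,0.008,0.076,0.5,0.063,0,0.006,0.008,0.076,0.5,0.063,0,0.006,0.008,0.076]

```text
time: 6.12
eef_pos: [0.5057, -0.0626, 0.1451]
tcp_rot: [0.671, 0.741, -0.0, -0.005]
contact_force: [0.2, 0.5, -1.5]
opening: 0.082
finger_force: 68.3
```

```bash
python3 d.py .50 .124 .15 5.7
```

```text
6.12 [0.1863, 0.0127, -0.0037] [-0.0079, -0.0074, -0.0005] [ 0.2  0.5 -1.5] 0.082 [ 0.5057 -0.0626  0.1451]
```

Call:
carry_out:
  deltas: [0.187,0.013,-0.004,-0.008,-0.007,0,0.187,0.013,-0.004,-0.008,-0.007,0,0.187,0.013,-0.004,-0.008,-0.007,0,0.187,0.013,-0.004,-0.008,-0.007,0,0.187,0.013,-0.004,-0.008,-0.007,0]

```text
time: 6.75
eef_pos: [0.5008, 0.1223, 0.1505]
tcp_rot: [0.671, 0.742, -0.0, 0.001]
contact_force: [-0.9, 0.2, -0.6]
opening: 0.083
finger_force: 68.3
```

```bash
cat > w.py <<'E'
from h import *
import sys
from m import rect
s,im,d=snap('wrist',sys.argv[1]); P=cloud('wrist',s,d); np.savez('pics/w',im=im,P=P)
print(s['time'],s['eef_pos'],s['contact_force'],np.degrees(R.from_quat(s['tcp_rot']).as_euler('xyz')))
for n in ['scene','side']:
    s,im,d=snap(n);np.savez('pics/'+n,im=im,P=cloud(n,s,d))
for n in ['w','scene','side']:
    P=np.load(f'pics/{n}.npz')['P'].reshape(-1,3);P=P[~np.isnan(P[:,0])]
    Q=P[(np.hypot(P[:,0]-.69,P[:,1]-.143)<.15)&(P[:,2]>.041)&(P[:,2]<.051)]
    if len(Q)>50: print(n,len(Q),*rect(Q[:,:2]),np.round(cv2.boxPoints(cv2.minAreaRect(Q[:,:2].astype(np.float32))),4).tolist())
E
python3 w.py e.png;python3 d.py .50 .124 .15 5.7
```

```text
6.75 [0.50076259 0.12231731 0.15048109] [-0.88218183  0.16016945 -0.55286598] [1.79988906e+02 8.58028988e-02 9.57635203e+01]
w 25439 [0.6612 0.1409] [0.0962 0.2003] 6.3 [[0.6022999882698059, 0.23520000278949738], [0.6244000196456909, 0.03610000014305115], [0.7200000286102295, 0.04670000076293945], [0.6978999972343445, 0.24580000340938568]]
scene 1918 [0.6897 0.1436] [0.154 0.205] 5.9 [[0.6026999950408936, 0.23770000040531158], [0.6236000061035156, 0.033799998462200165], [0.7767999768257141, 0.0494999997317791], [0.7559000253677368, 0.2533999979496002]]
side 1435 [0.6877 0.1405] [0.1544 0.201 ] 6.9 [[0.5989999771118164, 0.23100000619888306], [0.6230999827384949, 0.03139999881386757], [0.7764000296592712, 0.05000000074505806], [0.7523000240325928, 0.24950000643730164]]
6.9 [0.0032, -0.0013, 0.0012] [0.0016, 0.0013, -0.0021] [ 1.  -0.1 -2.1] 0.085 [0.5016 0.121  0.1512]
```

View pics/e.png

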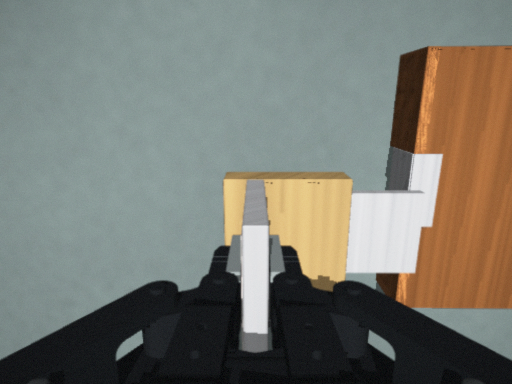

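The wrist view shows the tongue at (385,232) and the metal-faced lip at (425,190), to the right of it. I'll measure both in this same view.

Run:
```python
from h import *
from m import rect
z=np.load('pics/w.npz');P=z['P'];im=z['im'].astype(int)
ok=~np.isnan(P[...,0]); white=(im.max(2)-im.min(2)<25)&(im.mean(2)>120)
def rep(n,m): 
    Q=P[m&ok]; print(n,len(Q),*rect(Q[:,:2]),'z',np.round(np.percentile(Q[:,2],[5,50,95]),4)); return Q
v,u=np.mgrid[:384,:512]
rep('lip metal',white&(abs(P[...,2]-.047)<.004)&(u>400))
wood=(im[...,0]-im[...,2]>50)
rep('base top',wood&(abs(P[...,2]-.047)<.004)&(u>400))
t=rep('tongue',white&(u>352)&(u<422)&(v>190)&(v<275)&(P[...,2]>.11))
A=np.c_[t[:,:2],np.ones(len(t))];print('tongue slope',np.linalg.lstsq(A,t[:,2],rcond=None)[0])
rep('foot',wood&(u<352)&(u>272)&(v>172)&(v<270)&(P[...,2]>.11))
```

```text
lip metal 1480 [0.6268 0.1176] [0.0225 0.0947] 5.5 z [0.0454 0.0466 0.0477]
base top 23311 [0.6549 0.1395] [0.0898 0.2076] 11.8 z [0.0445 0.0456 0.0467]
tongue 5404 [0.5678 0.1303] [0.0364 0.0448] 6.0 z [0.127  0.1281 0.1291]
tongue slope [-0.00384474 -0.00519795  0.13089772]
foot 6669 [0.5267 0.1351] [0.0364 0.0469] 6.3 z [0.1368 0.1401 0.1411]
```

```bash
python3 d.py .5005 .123 .0305 6
```

```text
6.9 [0.0023, -0.0011, 0.1207] [0.0016, 0.0013, -0.0074] [ 1.  -0.1 -2.1] 0.085 [0.5016 0.121  0.1512]
```

Call:
carry_out:
  deltas: [0.002,-0.001,0.06,0.001,0.001,-0.007,0.002,-0.001,0.09,0.001,0.001,-0.007,0.002,-0.001,0.11,0.001,0.001,-0.007,0.002,-0.001,0.119,0.001,0.001,-0.007,0.002,-0.001,0.119,0.001,0.001,-0.007]

```text
time: 7.52
eef_pos: [0.501, 0.1233, 0.0325]
tcp_rot: [0.669, 0.743, 0.0, 0.0]
contact_force: [0.3, -1.4, -1.2]
opening: 0.084
finger_force: 68.3
```

```bash
python3 d.py .5005 .123 .0305 6; python3 w.py f.png
python3 - <<'E'
from h import *
from m import rect
z=np.load('pics/w.npz');P=z['P'];im=z['im'].astype(int)
ok=~np.isnan(P[...,0]); white=(im.max(2)-im.min(2)<25)&(im.mean(2)>120)
v,u=np.mgrid[:384,:512]
t=P[white&(u>352)&(u<422)&(v>190)&(v<275)&(P[...,2]<.02)&(P[...,2]>.004)&ok]
print(len(t),rect(t[:,:2]),np.percentile(t[:,2],[5,50,95]))
E
```

```text
7.53 [-0.0002, -0.0005, 0.002] [0.0009, 0.0001, 0.0002] [ 0.3 -1.4 -1.2] 0.084 [0.501  0.1233 0.0325]
7.525 [0.50098516 0.12325505 0.03253017] [ 0.28710476 -1.40036522 -1.17935905] [1.79948934e+02 8.18798976e-03 9.60141356e+01]
w 191 [0.6186 0.1011] [0.0021 0.0238] 6.9 [[0.6161999702453613, 0.1128000020980835], [0.6190000176429749, 0.08919999748468399], [0.6211000084877014, 0.08940000087022781], [0.6183000206947327, 0.11299999803304672]]
scene 1907 [0.6891 0.1442] [0.1541 0.2035] 5.9 [[0.6019999980926514, 0.23739999532699585], [0.6230000257492065, 0.03500000014901161], [0.7763000130653381, 0.05090000107884407], [0.755299985408783, 0.2533000111579895]]
side 1507 [0.6879 0.1414] [0.1549 0.2036] 6.2 [[0.5997999906539917, 0.23420000076293945], [0.6219000220298767, 0.03180000185966492], [0.7759000062942505, 0.04859999939799309], [0.7538999915122986, 0.25099998712539673]]
5443 (array([0.5682, 0.1312]), array([0.0357, 0.0456]), 7.1) [0.00900104 0.01015357 0.01112841]
```

View pics/f.png

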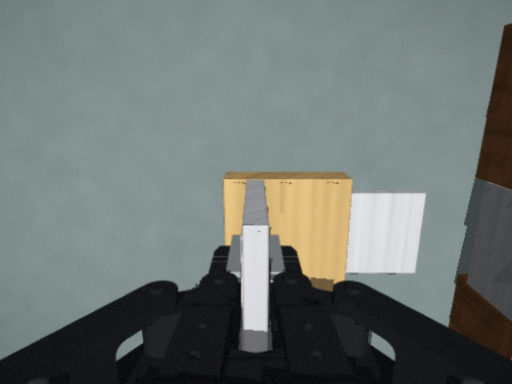

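Tongue at (387,232) is level with the metal-faced lip at (490,245). Lateral error is under 1 mm and the underside is about 4 mm up, so I'll lower 2.5 mm and advance.

Call:
carry_out:
  deltas: [0,0,0.0025,0,0,0,0,0.012,0.0025,0,0,0,0,0.024,0.0025,0,0,0,0,0.034,0.0025,0,0,0,0,0.042,0.0025,0,0,0]

```text
time: 8.3
eef_pos: [0.5438, 0.1286, 0.0304]
tcp_rot: [0.668, 0.744, 0.001, 0.001]
contact_force: [0.4, 0.0, -2.3]
opening: 0.083
finger_force: 68.5
```

```bash
python3 d.py .5428 .1277 .0305 6
```

```text
8.3 [-0.0008, -0.001, -0.0001] [0.0021, 0.0002, 0.0018] [ 0.4  0.  -2.3] 0.083 [0.5438 0.1286 0.0304]
```

Call:
carry_out:
  deltas: [0,0.005,0,0,0,0,0,0.01,0,0,0,0,0,0.014,0,0,0,0,0,0.018,0,0,0,0,0,0.02,0,0,0,0]

```text
time: 8.93
eef_pos: [0.5611, 0.1307, 0.0298]
tcp_rot: [0.668, 0.744, -0.001, -0.001]
contact_force: [-5.9, 0.6, 0.4]
opening: 0.087
finger_force: 68.9
```

```bash
python3 d.py .5627 .1298 .0305 6
```

```text
8.93 [-0.001, 0.0015, -0.0007] [-0.0028, -0.0, 0.0018] [-5.9  0.6  0.4] 0.087 [0.5611 0.1307 0.0298]
```

The strip is felt at about 6 N. Continuing slowly.

Call:
carry_out:
  deltas: [0,0.0015,0,0,0,0,0,0.003,0,0,0,0,0,0.0045,0,0,0,0,0,0.006,0,0,0,0,0,0.006,0,0,0,0]

```text
time: 9.55
eef_pos: [0.5661, 0.1312, 0.0295]
tcp_rot: [0.668, 0.744, -0.002, -0.002]
contact_force: [-6.5, -0.3, 1.0]
opening: 0.085
finger_force: 68.9
```

Call:
carry_out:
  deltas: [0,0.001,0,0,0,0,0,0.002,0,0,0,0,0,0.003,0,0,0,0,0,0.003,0,0,0,0]

```text
time: 10.05
eef_pos: [0.5686, 0.1315, 0.0294]
tcp_rot: [0.669, 0.744, -0.002, -0.002]
contact_force: [-7.0, -2.3, 1.7]
opening: 0.081
finger_force: 69.0
```

Call:
carry_out:
  deltas: [0,0.001,0,0,0,0,0,0.002,0,0,0,0,0,0.003,0,0,0,0,0,0.003,0,0,0,0]

```text
time: 10.55
eef_pos: [0.5704, 0.1318, 0.029]
tcp_rot: [0.669, 0.744, -0.003, -0.003]
contact_force: [-10.4, -1.4, 3.2]
opening: 0.088
finger_force: 69.4
```

```bash
python3 d.py .5686 .1315 .0294 6
```

```text
10.55 [-0.0001, -0.0018, -0.0003] [-0.0094, -0.0002, 0.0016] [-10.4  -1.4   3.2] 0.088 [0.5704 0.1318 0.029 ]
```

Call:
carry_out:
  deltas: [0,0.001,0,0,0,0,0,0.002,0,0,0,0,0,0.003,0,0,0,0,0,0.003,0,0,0,0]

```text
time: 11.05
eef_pos: [0.5704, 0.1319, 0.0291]
tcp_rot: [0.668, 0.744, -0.007, -0.006]
contact_force: [-20.5, -3.2, 11.5]
opening: 0.084
finger_force: 70.7
```

```bash
python3 w.py g.png; python3 -c "
from plant import ctrl;s=ctrl.get_state();print(s['contact_force'],s['wrist_torque'],s['eef_pos'])"
```

```text
11.05 [0.57040524 0.13186424 0.02914012] [-20.46803559  -3.23126745  11.53249168] [-1.78984668e+02 -4.50409726e-03  9.61093155e+01]
w 45638 [0.608  0.1587] [0.117  0.1486] 17.0 [[0.5303999781608582, 0.2126999944448471], [0.5738000273704529, 0.0706000030040741], [0.685699999332428, 0.10480000078678131], [0.642300009727478, 0.24690000712871552]]
scene 1934 [0.6675 0.1418] [0.198 0.203] 5.5 [[0.5593000054359436, 0.23330000042915344], [0.5787000060081482, 0.031199999153614044], [0.7757999897003174, 0.050200000405311584], [0.7563999891281128, 0.2522999942302704]]
side 1276 [0.6859 0.1117] [0.2041 0.198 ] 36.0 [[0.5450999736785889, 0.13179999589920044], [0.6614999771118164, -0.028300000354647636], [0.8266000151634216, 0.09160000085830688], [0.7102000117301941, 0.251800000667572]]
[-19.96312932  -2.84560054  12.23675174] [-0.491633    2.81398797 -0.20861645] [0.57042805 0.1318924  0.02916204]
```

View pics/g.png

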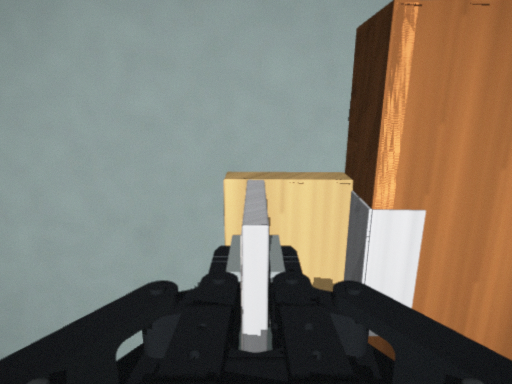

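The holder has stopped hard. Force rose from 10 to 20 N with no further travel, and the tongue went in about 40 mm. In the view the foot's front edge at (352,180) meets the lip face, yaw 6.1° against the base's roughly 6°. Handing in while it is held pressed.

```bash
python3 -c "
from plant import ctrl;print(ctrl.sign_off())"
```

```text
the job is handed in; nothing more can be done
None
```

I handed the job in with the narrower holder's tongue about 40 mm into the slot and its foot stopped against the lip, held there at about 20 N. The wider holder, jar and brush were not touched; the hand-in returned no verdict.

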